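Free and pop open the push-to-open lid of the counter caddy

TASK

Open the caddy on the cafe bench. First slide the small brown tin off the closed steel lid, pushing it with the fingers and never lifting it, until it stands wholly on the round blue mat on the free side deck; then press the black spot on the lid down until the catch lets go, and take the hand away so that the spring raises the lid ajar. Leave the espresso cup and everything else where they are.

Things in the scene. Friction and masses are not known exactly. Their poses are not given: they have to be found in the camera images.
- caddy: White bench-top chest, fixed, 208 mm deep (x), 440 wide (y), 110 high; origin at the centre of its underside, z up, front (-x) to the robot. Mid-top: a steel spring lid, x -95 to +86 mm, y -80 to +80 mm, upper face 110 mm above the bench when shut. Either side: a fixed grey deck, 83 to 220 mm out in y, upper face at 108 mm (2 mm lower than the lid).
- lid (a joint): Angle (rad) of the lid about its hinge at the rear (+x) edge, 155 mm behind the black spot: 0 shut, positive open, -0.06 pressed to its stop. A touch latch: the spot pressed down about 5 mm (stop at 9 mm; about 6 N) trips the catch; as the finger goes up the spring lifts the lid by itself to about 0.3 rad (front edge about 55 mm up), where it stays.
- press_spot (a point): Centre of the black round finger spot, 36 mm across, on the upper face of the lid near its front edge; it moves with the lid, z square to the lid.
- tin_center (a point): Centre, half-way up, of the round brown tin with a yellow cap, 70 mm in diameter, 60 mm tall, about 0.15 kg, standing loose on the shut lid.
- mat: Thin round blue mat, 130 mm in diameter, flat on one of the two side decks (left or right); origin at its centre on the deck, 108 mm above the bench. It is less than 1 mm thick and is no obstacle.
- cup_center (a point): Centre, half-way up, of a terracotta-coloured espresso cup, 60 mm in diameter at the rim and 52 mm tall, standing loose on the other side deck. Not to be moved.
- jug: Bystander: steel milk jug, 90 mm tall, on the bench; origin at its underside.
- shaker: Bystander: brown jar with a red cap, 140 mm tall, on the bench; origin at its underside.
- cups: Bystander: stack of paper cups, 82 mm across and 106 mm tall, on the bench; origin at its underside.
- knockbin: Bystander: square steel knock-out bin, 120 mm wide and 110 mm tall, on the bench; origin at its underside.
- spoon: Bystander: spoon, 150 mm long, lying on the bench.

How it is judged:
On the way, in this order (a step that is already met when the one before it is completed fails the run):
1. the tin stands wholly on the blue mat while the lid is still shut (horizontal distance between tin_center and mat below 0.033 m and angle between tin_center's own z axis and vertical below 0.1 rad and value of joint lid below 0.04 rad), for 0.2 s.
2. the lid is pressed in past its shut position (value of joint lid below -0.015 rad and horizontal distance between tin_center and mat below 0.036 m), for 0.02 s.
3. the spring has raised the lid ajar (value of joint lid above 0.2 rad), for 0.2 s.
At the end, for the whole second after the job is handed in: The lid stands still ajar at 0.2 to 0.45 rad; the tin stands upright with its centre within 36 mm of the mat's centre, at deck height; the cup is within 20 mm of where it stood (value of joint lid between 0.2 and 0.45 rad and velocity of joint lid between -0.1 and 0.1 rad/s and horizontal distance between tin_center and mat below 0.036 m and angle between tin_center's own z axis and vertical below 0.1 rad and height (world z) of tin_center between 0.134 and 0.142 m and distance of cup_center from where it was at the start of the episode below 0.02 m); the robot touches nothing.
It fails at once if the tin is lifted (more than 10 mm above its place on the lid) (height (world z) of tin_center above 0.15 m).
It fails at once if the tin is tipped or falls off the caddy (angle between tin_center's own z axis and vertical above 0.4 rad or height (world z) of tin_center below 0.12 m).
It fails at once if the lid springs open before the tin is off it (value of joint lid above 0.08 rad and horizontal distance between tin_center and mat above 0.045 m).
It fails at once if the espresso cup is moved (distance of cup_center from where it was at the start of the episode above 0.02 m).
It fails at once if another thing on the bench is moved (distance of any of jug, shaker, cups, knockbin, spoon from where it was at the start of the episode above 0.03 m).
It also fails if it takes over 48 s, if anything falls off the work surface, if the arm or the gripper's body presses on something with over 40 N, if the wrist force passes 120 N, or if a joint passes its speed limit or range.

ROBOT

A 6-joint arm with a two-finger parallel gripper is mounted at the origin on the work surface. World frame = base frame: x ahead of the robot, y to its left, z up, the work surface at z = 0. Lengths are in m, angles in rad, forces in N, time in s.
With the tool pointing down it reaches from about 0.25 to 0.8 m from the base axis. Payload 3.9 kg.
Tool frame: the origin (TCP) lies midway between the tips of the shut fingers; the grasp point (between the pads) lies 19 mm behind it; z points along the fingers, y is the line along which they close (so a half turn about z gives the same grasp; the last joint's range is limited). The gripper opens to 85 mm and grips with 20 to 120 N. Pads are 22 mm wide; open, the fingers measure 114 mm over their backs; the gripper's body (76 mm by 85 mm) begins 54 mm behind the grasp point. The pads swing forward as they close: fully open they stand 13 mm farther back than shut.
Start: joints at [-1.325, 0.26, -0.138, 1.173, 0, 1.571], TCP at [0.128, -0.509, 0.231] pointing down, gripper open.
Joint ranges: [-2.78, 2.78], [-0.83, 1.72], [-1.28, 1.37], [-1.9, 2.12], [-1.57, 1.48], [-3.14, 3.14]. Speed limits (rad/s): [2.57, 2.57, 3.14, 3.14, 3.14, 3.14].

INTERFACE

Orientations are given as a unit quaternion [w, x, y, z].
In Python, from station import robot gives the robot as it stands.
- The arm moves only by the tool step_arm, never from a script. Its argument "steps" is a list of rows, each a list of 6 numbers: the shift along the tool's x, y, z in m, then the turn, a rotation vector about the tool's x, y, z in rad. In form: [[x, y, z, wx, wy, wz], ...]. A call has 1 to 5 rows; each row is the pose to reach, as a shift and turn from the pose commanded when the call began, along the tool's axes at that moment; what a row does not reach only later rows make up. A row lasts 1/12 s, in which the tool goes at most 41.7 mm and 7.16 degrees, less where a joint would pass 70% of its speed; a pose out of reach is approached as far as the arm can. A call with a gripper value outside its range is refused whole. "claw" is the closure, from -1 (fully open) to 1 (shut), so that 0 is half open, set as the call begins (left out, the last holds). The fingers move at their own pace and stop on an object; "grip_force" is the grip in N (left out, the last holds). Time passes only in rows, so rows that repeat a pose let the fingers close. It gives the time, the measured TCP pose, the force, the opening and the grip force at its end, in the units of the state.
- robot.sense(): the state, without advancing time (a new reading comes with each control period).
- robot.grab_frame(name): name is "scene" or "top" or "wrist"; returns the picture (480x640x3 uint8, red, green, blue); there is no depth.
- robot.camera_info(name): a dict with "fx", "fy", "cx", "cy" (pixels), "T" (4x4, takes a point from camera to world coordinates); the wrist camera has in their place "hand_eye" (4x4, takes a point from camera to tool coordinates, whose origin is the TCP and whose axes are the flange's). Camera axes: x right, y down, z forward; pixel columns grow to the right and rows downward; lengths in m; the calibration is good to about 2 mm. The wrist camera is an equidistant fisheye: a pixel r from the principal point sees the ray r / f radians off the axis. A picture is of the moment at which its call begins: read the wrist's pose just before it. camera_info takes no time and is no camera call.
- robot.finish_job(): hands the job in; it is judged then, once.
Trained networks look in the newest picture that a camera, given by its name, has taken for a name from the list of things; names that differ only in an ending like _2 or _b are one class to them, and where a whole thing is asked for, a point or a joint stands for the part that bears it (a point fixed in the world has none). Each returns a list of dicts, best first, with "confidence" (0 to 1); they miss things now and then, are a little off and sometimes report something else, mostly with a low value. They report only what shows in the picture. A call takes as long as a camera call.
- robot.look_for(camera, name): "box" ([left, top, width, height] in pixels, round what is visible of it).
- robot.landmark_of(camera, name): "xy" ([column, row] in pixels: a listed point, or the origin of a listed thing).
The state is a dict: "t": time; "q": joint angles; "dq": joint speeds; "joint_efforts": joint torques, N m; "position": TCP position; "ee_rot": TCP orientation; "contact_force": force on the tool from outside, world axes, zero at the start; "ft_torque": the same for the moment, N m; "finger_gap": finger opening in m; "gripper_force": force on a finger pad.
Only numpy, scipy, OpenCV 4.12 (cv2) and the standard library are available. Lean on these libraries where they do the work, as an engineer would, in place of code of your own. Each camera call takes 0.05 s, during which the arm holds its last target. There are 200 camera calls.

## Working session

There is one attempt and no reset: what is moved stays moved. The work goes in short steps, Python scripts to look and compute and a tool call to move; the robot and the scene stay as the last step left them, time stands still between calls to the robot, and variables do not carry over. Pictures are saved under pics/ and viewed, at most 10 in all, crops included, and the job is handed in when it is done.

Besides the shell and the picture viewer there is one more tool, called after ">>>" by a JSON object that holds its "api" and its "payload", one argument or row to a line. step_arm: Moves the arm, as the interface text tells. Its arguments: {"type":"object","properties":{"steps":{"type":"array","items":{"type":"array","items":{"type":"number"}}},"claw":{"type":"number"},"grip_force":{"type":"number"}},"required":["steps"]}

```bash
mkdir -p pics
cat > h.py <<'E'
import numpy as np,cv2
from station import robot
def ray(cam,px):
    c=robot.camera_info(cam);T=np.array(c["T"])
    d=np.array([(px[0]-c["cx"])/c["fx"],(px[1]-c["cy"])/c["fy"],1.])
    return T[:3,3],T[:3,:3]@d
def onz(cam,px,z):
    o,d=ray(cam,px);return o+d*(z-o[2])/d[2]
E
python3 - <<'E'
from h import *
ims=[]
Z=dict(press_spot=.11,tin_center=.14,mat=.108,cup_center=.134,caddy=0,jug=0,shaker=0,cups=0,knockbin=0,spoon=0)
for c in("top","scene"):
    im=robot.grab_frame(c);cv2.imwrite(f"pics/{c}.png",im[:,:,::-1])
    for n,z in Z.items():
        r=robot.landmark_of(c,n)[:1]
        for k in r: print(c,n,round(k["confidence"],2),np.round(k["xy"]),np.round(onz(c,k["xy"],z),3))
s=robot.sense();print(s["t"],s["position"],s["ee_rot"],s["finger_gap"],s["contact_force"])
E
```

```text
top press_spot 0.66 [276. 233.] [0.497 0.084 0.11 ]
top tin_center 0.84 [290. 218.] [0.53  0.048 0.14 ]
top mat 0.77 [347. 217.] [ 0.54  -0.085  0.108]
top cup_center 0.88 [226. 190.] [0.594 0.202 0.134]
top caddy 0.91 [291. 212.] [0.564 0.058 0.   ]
top jug 0.83 [141. 284.] [0.366 0.437 0.   ]
top shaker 0.96 [174. 186.] [0.623 0.366 0.   ]
top cups 0.81 [462. 182.] [ 0.652 -0.387  0.   ]
top knockbin 0.95 [510. 245.] [ 0.493 -0.509  0.   ]
top spoon 0.82 [453. 322.] [ 0.292 -0.366  0.   ]
scene press_spot 0.93 [347. 258.] [0.497 0.07  0.11 ]
scene tin_center 0.82 [337. 256.] [0.526 0.058 0.14 ]
scene mat 0.93 [281. 245.] [ 0.546 -0.087  0.108]
scene cup_center 0.77 [383. 304.] [0.583 0.206 0.134]
scene caddy 0.91 [330. 306.] [0.571 0.069 0.   ]
scene jug 0.98 [504. 317.] [0.375 0.439 0.   ]
scene shaker 0.61 [433. 387.] [0.63  0.365 0.   ]
scene cups 0.65 [172. 252.] [ 0.649 -0.382  0.   ]
scene knockbin 0.87 [176. 205.] [ 0.508 -0.497  0.   ]
scene spoon 0.6 [259. 173.] [ 0.269 -0.374  0.   ]
1.1 [ 0.12775179 -0.5092114   0.23131267] [4.99132086e-06 9.92458306e-01 1.22582669e-01 2.33353007e-05] 0.08557009601957116 [0.46025233 0.24783856 0.05186796]
```

View pics/top.png

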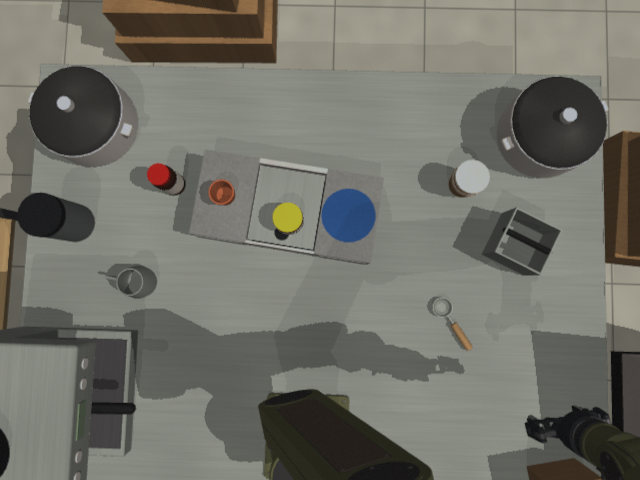

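View pics/scene.png

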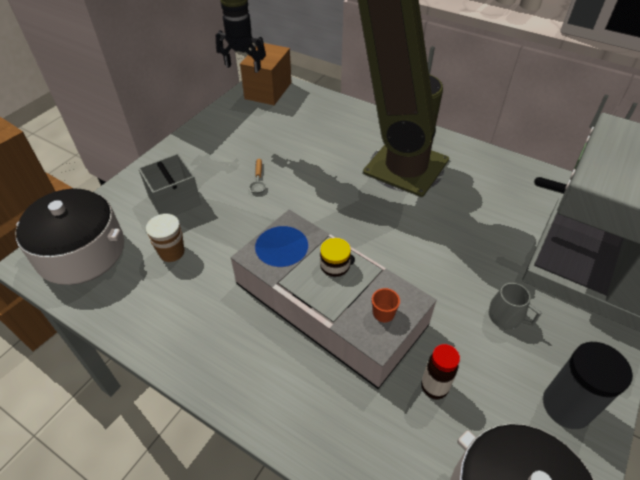

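The pictures show the mat on the right deck (top px 348,215), the tin (yellow cap 288,217) just behind the black spot (281,235), and the cup on the left deck (222,191). The caddy is yawed about -0.16 rad. Next I refine the tin and mat positions by colour.

```bash
cat > ref.py <<'E'
from h import *
def blob(cam,lo,hi,z,im):
    m=cv2.inRange(cv2.cvtColor(im,cv2.COLOR_RGB2HSV),lo,hi)
    n,l,s,c=cv2.connectedComponentsWithStats(m);i=1+s[1:,4].argmax()
    return np.round(onz(cam,s[i,:2]+s[i,2:4]/2-.5 if cam=="top" else c[i],z),4)[:2],s[i]
E
python3 - <<'E'
from ref import *
for c in("top","scene"):
    im=cv2.imread(f"pics/{c}.png")[:,:,::-1].copy()
    print(c,"cap",blob(c,(24,150,90),(34,255,255),.17,im),"mat",blob(c,(105,130,50),(125,255,255),.1085,im))
for p in[(205,150),(382,180),(368,263),(192,234)]: print(onz("top",p,.108).round(3))
s=robot.sense();R=cv2.Rodrigues
print(s["q"])
E
```

```text
top cap (array([0.528 , 0.0525]), array([273, 203,  30,  30, 690], dtype=int32)) mat (array([ 0.5453, -0.0873]), array([ 322,  189,   53,   53, 2204], dtype=int32))
scene cap (array([0.5324, 0.0549]), array([320, 238,  31,  23, 564], dtype=int32)) mat (array([ 0.5478, -0.086 ]), array([ 255,  226,   53,   41, 1654], dtype=int32))
[0.695 0.264 0.108]
[ 0.632 -0.167  0.108]
[ 0.432 -0.137  0.108]
[0.489 0.285 0.108]
[-1.32501558e+00  2.59984409e-01 -1.38099549e-01  1.17269674e+00
  4.50949706e-05  1.57079355e+00]
```

>>> {"api": "step_arm", "payload": {
  "steps": [
    [0,0,0,0,0,0],
    [0,0,0,0,0,0]
  ],
  "claw": 0
}}

```text
t: 1.27
position: [0.1277, -0.5092, 0.2313]
ee_rot: [0.0, 0.992, 0.123, -0.0]
contact_force: [0.1, 0.2, -0.5]
finger_gap: 0.0638
gripper_force: 0.0
```

>>> {"api": "step_arm", "payload": {
  "steps": [
    [0.134,-0.13,0,0,0,-0.36],
    [0.134,-0.13,0,0,0,-0.36],
    [0.134,-0.13,0,0,0,-0.36],
    [0.134,-0.13,0,0,0,-0.36],
    [0.134,-0.13,0,0,0,-0.36]
  ],
  "claw": 0.25
}}

```text
t: 1.68
position: [0.2269, -0.3466, 0.2312]
ee_rot: [-0.001, 0.954, 0.299, 0.0]
contact_force: [0.5, -0.4, -0.5]
finger_gap: 0.0321
gripper_force: 0.0
```

>>> {"api": "step_arm", "payload": {
  "steps": [
    [0.171,-0.075,0,0,0,-0.36],
    [0.171,-0.075,0,0,0,-0.36],
    [0.171,-0.075,0,0,0,-0.36],
    [0.171,-0.075,0,0,0,-0.36],
    [0.171,-0.075,0,0,0,-0.36]
  ]
}}

```text
t: 2.1
position: [0.3252, -0.1882, 0.2315]
ee_rot: [-0.0, 0.885, 0.466, 0.001]
contact_force: [-0.0, 0.1, -0.8]
finger_gap: 0.0319
gripper_force: 0.0
```

>>> {"api": "step_arm", "payload": {
  "steps": [
    [0.187,-0.01,0,0,0,-0.36],
    [0.187,-0.01,0,0,0,-0.36],
    [0.187,-0.01,0,0,0,-0.36],
    [0.187,-0.01,0,0,0,-0.36],
    [0.187,-0.01,0,0,0,-0.36]
  ]
}}

```text
t: 2.52
position: [0.4243, -0.0285, 0.2316]
ee_rot: [0.0, 0.787, 0.617, 0.001]
contact_force: [0.0, -0.1, -0.3]
finger_gap: 0.032
gripper_force: 0.0
```

>>> {"api": "step_arm", "payload": {
  "steps": [
    [0.178,0.056,0,0,0,-0.36],
    [0.178,0.056,0,0,0,-0.36],
    [0.178,0.056,0,0,0,-0.36],
    [0.178,0.056,0,0,0,-0.36],
    [0.178,0.056,0,0,0,-0.36],
    [0.178,0.056,0,0,0,-0.36]
  ]
}}

```text
schema error: expected 1 to 5 rows
```

>>> {"api": "step_arm", "payload": {
  "steps": [
    [0.178,0.056,0,0,0,-0.36],
    [0.178,0.056,0,0,0,-0.36],
    [0.178,0.056,0,0,0,-0.36],
    [0.178,0.056,0,0,0,-0.36],
    [0.178,0.056,0,0,0,-0.36]
  ],
  "claw": 0
}}

```text
t: 2.93
position: [0.5221, 0.1313, 0.2311]
ee_rot: [0.0, 0.664, 0.748, 0.001]
contact_force: [0.4, 0.3, -0.2]
finger_gap: 0.0426
gripper_force: 0.0
```

>>> {"api": "step_arm", "payload": {
  "steps": [
    [0,0,0.04,0,0,0],
    [0,0,0.06,0,0,0],
    [0,0,0.06,0,0,0]
  ]
}}

```text
t: 3.18
position: [0.5163, 0.1269, 0.1668]
ee_rot: [-0.002, 0.665, 0.747, -0.004]
contact_force: [-0.9, -1.0, -1.1]
finger_gap: 0.0425
gripper_force: 0.0
```

Run:
```python
from ref import *
im=robot.grab_frame("scene");cv2.imwrite("pics/s2.png",cv2.resize(im[180:340,220:460,::-1],(720,480)))
s=robot.sense();print(s["position"],s["ee_rot"],s["finger_gap"],2*np.degrees(np.arctan2(s["ee_rot"][2],s["ee_rot"][1])))
```

```text
[0.5174341  0.12687735 0.1691377 ] [-0.0016554   0.66508954  0.74675785 -0.00242148] 0.04292824950317491 96.62117014551696
```

View pics/s2.png

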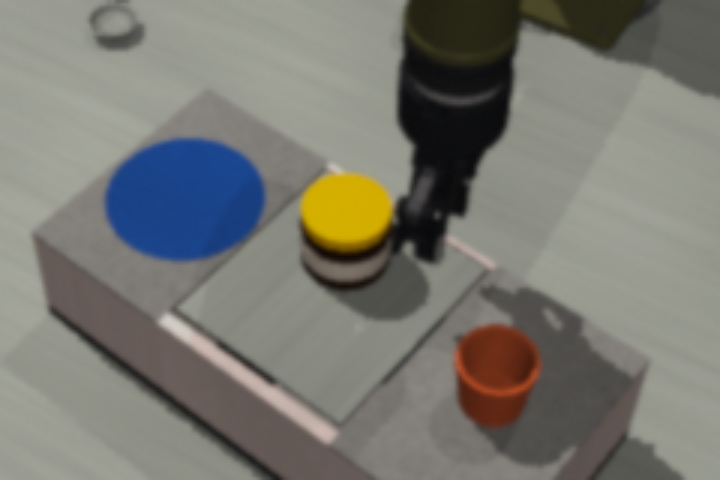

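The picture shows the hand beside the tin on the cup side, clear of both, with the mat straight beyond the tin. Now I lower it and push.

>>> {"api": "step_arm", "payload": {
  "steps": [
    [0,0,0.025,0,0,0],
    [0,0,0.045,0,0,0],
    [0,0,0.05,0,0,0],
    [0,0,0.05,0,0,0],
    [0,0,0.05,0,0,0]
  ]
}}

```text
t: 3.65
position: [0.5205, 0.1271, 0.1229]
ee_rot: [0.001, 0.665, 0.746, 0.001]
contact_force: [0.6, 0.1, 0.8]
finger_gap: 0.043
gripper_force: 0.0
```

>>> {"api": "step_arm", "payload": {
  "steps": [
    [-0.01,0,0,0,0,0],
    [-0.02,0,0,0,0,0],
    [-0.027,0,0,0,0,0],
    [-0.032,0,0,0,0,0],
    [-0.036,0,0,0,0,0]
  ]
}}

```text
t: 4.07
position: [0.5243, 0.0906, 0.1219]
ee_rot: [0.0, 0.666, 0.746, 0.001]
contact_force: [0.6, 2.2, 0.2]
finger_gap: 0.0427
gripper_force: 0.6
```

>>> {"api": "step_arm", "payload": {
  "steps": [
    [-0.005,0,0,0,0,0],
    [-0.01,0,0,0,0,0],
    [-0.016,0,0,0,0,0],
    [-0.022,0,0,0,0,0],
    [-0.028,0,0,0,0,0]
  ]
}}

```text
t: 4.48
position: [0.527, 0.0632, 0.1214]
ee_rot: [-0.0, 0.665, 0.747, 0.0]
contact_force: [0.6, 1.3, 1.5]
finger_gap: 0.0428
gripper_force: 1.2
```

Run:
```python
from ref import *
for c in("scene","top"):
    im=robot.grab_frame(c)
    print(c,blob(c,(24,150,90),(34,255,255),.17,im))
cv2.imwrite("pics/s3.png",cv2.resize(im[140:300,200:440,::-1],(720,480)))
s=robot.sense();print(s["t"],s["position"],s["ee_rot"],s["finger_gap"],s["contact_force"])
```

```text
scene (array([0.5361, 0.0144]), array([309, 233,  20,  22, 337], dtype=int32))
top (array([0.5302, 0.0127]), array([295, 203,  21,  29, 480], dtype=int32))
4.5833 [0.52685458 0.06229227 0.12112933] [ 2.60904163e-04  6.65745999e-01  7.46178181e-01 -5.65081770e-04] 0.04290553921201456 [-0.48366208  0.80165129 -0.23987503]
```

View pics/s3.png

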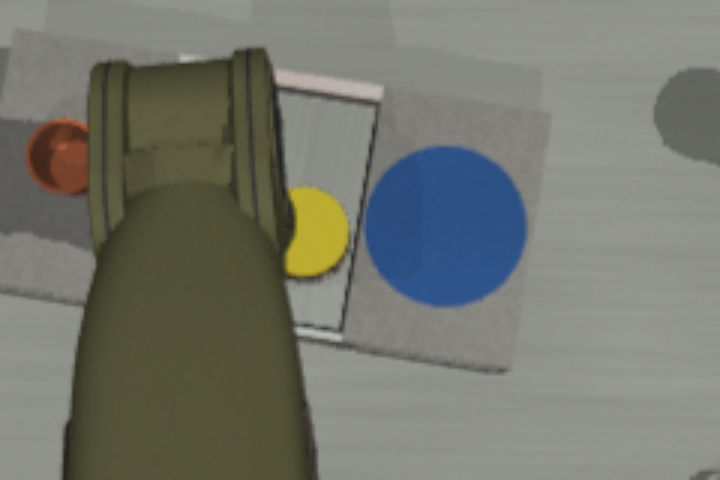

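The tin sits in the fork about 40 mm ahead of the TCP and in line with the mat, with 110 mm left to push.

>>> {"api": "step_arm", "payload": {
  "steps": [
    [-0.006,0,0,0,0,0],
    [-0.012,0,0,0,0,0],
    [-0.018,0,0,0,0,0],
    [-0.024,0,0,0,0,0],
    [-0.03,0,0,0,0,0]
  ]
}}

```text
t: 5.0
position: [0.5303, 0.0331, 0.1212]
ee_rot: [-0.0, 0.665, 0.747, -0.0]
contact_force: [-0.2, 1.4, 0.5]
finger_gap: 0.0426
gripper_force: 0.5
```

>>> {"api": "step_arm", "payload": {
  "steps": [
    [-0.006,0,0,0,0,0],
    [-0.012,0,0,0,0,0],
    [-0.018,0,0,0,0,0],
    [-0.024,0,0,0,0,0],
    [-0.03,0,0,0,0,0]
  ]
}}

```text
t: 5.42
position: [0.5337, 0.0032, 0.1211]
ee_rot: [-0.0, 0.665, 0.747, -0.0]
contact_force: [-0.1, 0.6, -0.9]
finger_gap: 0.0427
gripper_force: 0.4
```

>>> {"api": "step_arm", "payload": {
  "steps": [
    [-0.006,0,0,0,0,0],
    [-0.012,0,0,0,0,0],
    [-0.018,0,0,0,0,0],
    [-0.024,0,0,0,0,0],
    [-0.03,0,0,0,0,0]
  ]
}}

```text
t: 5.83
position: [0.5373, -0.0265, 0.1213]
ee_rot: [-0.0, 0.665, 0.747, -0.0]
contact_force: [0.2, 0.4, 0.0]
finger_gap: 0.0427
gripper_force: 0.5
```

Run:
```python
from ref import *
for c in("scene","top"):
    im=robot.grab_frame(c)
    print(c,blob(c,(24,150,90),(34,255,255),.168,im))
cv2.imwrite("pics/s4.png",cv2.resize(im[140:300,200:440,::-1],(720,480)))
s=robot.sense();print(s["t"],s["position"],s["ee_rot"],s["finger_gap"],s["contact_force"])
```

```text
scene (array([ 0.5477, -0.0779]), array([274, 222,  18,  20, 250], dtype=int32))
top (array([ 0.5379, -0.0908]), array([347, 204,   8,  23, 112], dtype=int32))
5.9333 [ 0.53747991 -0.02697585  0.12135494] [ 3.38555389e-04  6.65754118e-01  7.46171101e-01 -1.65511167e-04] 0.04290097981769124 [-0.14263571 -0.29303525  0.09267051]
```

View pics/s4.png

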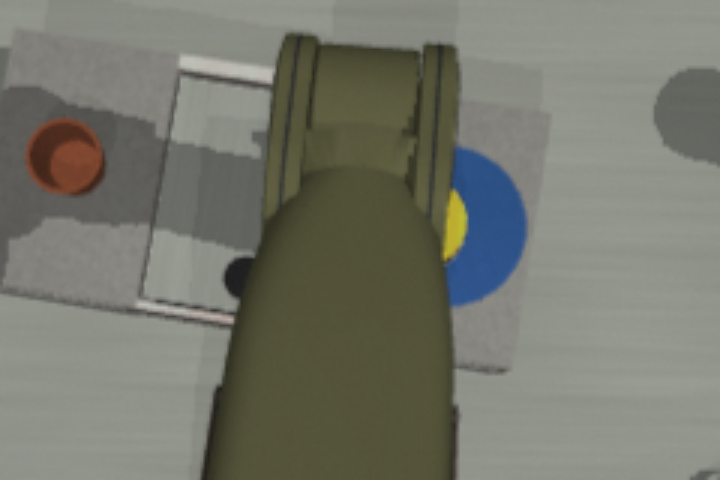

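The tin is on the near part of the mat with about 20 mm to go.

>>> {"api": "step_arm", "payload": {
  "steps": [
    [-0.006,0,0,0,0,0],
    [-0.011,0,0,0,0,0],
    [-0.016,0,0,0,0,0],
    [-0.02,0,0,0,0,0],
    [-0.02,0,0,0,0,0]
  ]
}}

```text
t: 6.35
position: [0.5398, -0.0467, 0.1213]
ee_rot: [0.0, 0.666, 0.746, -0.0]
contact_force: [-0.9, 0.5, -0.2]
finger_gap: 0.043
gripper_force: 0.0
```

>>> {"api": "step_arm", "payload": {
  "steps": [
    [0.008,0,0,0,0,0],
    [0.025,0,0,0,0,0],
    [0.055,0,0,0,0,0],
    [0.055,0,-0.03,0,0,0],
    [0.055,0,-0.06,0,0,0]
  ]
}}

```text
t: 6.77
position: [0.5307, 0.0108, 0.1801]
ee_rot: [-0.002, 0.664, 0.748, -0.002]
contact_force: [0.4, -0.3, 0.0]
finger_gap: 0.0426
gripper_force: 0.0
```

>>> {"api": "step_arm", "payload": {
  "steps": [
    [0.03,0.02,-0.01,0,0,0],
    [0.06,0.03,-0.02,0,0,0],
    [0.1,0.03,-0.02,0,0,0],
    [0.14,0.03,-0.02,0,0,0],
    [0.14,0.03,-0.02,0,0,0]
  ],
  "claw": 1
}}

```text
t: 7.18
position: [0.5463, 0.1584, 0.2016]
ee_rot: [-0.001, 0.663, 0.749, 0.002]
contact_force: [0.1, 0.3, 0.7]
finger_gap: -0.0002
gripper_force: 0.0
```

Run:
```python
from ref import *
for c in("scene","top"):
    im=robot.grab_frame(c)
    print(c,"cap",blob(c,(24,150,90),(34,255,255),.168,im),"mat",blob(c,(105,130,50),(125,255,255),.1085,im))
    for k in robot.landmark_of(c,"press_spot")[:2]:print(k,onz(c,k["xy"],.11))
cv2.imwrite("pics/s5.png",cv2.resize(im[140:300,200:440,::-1],(720,480)))
s=robot.sense();print(s["t"],s["position"],s["ee_rot"],s["finger_gap"],s["contact_force"])
```

```text
scene cap (array([ 0.5463, -0.0849]), array([266, 219,  29,  22, 503], dtype=int32)) mat (array([ 0.561 , -0.0767]), array([256, 230,  52,  37, 869], dtype=int32))
{'xy': [347.3, 257.4], 'confidence': 0.74} [0.49503472 0.06806127 0.11      ]
top cap (array([ 0.5424, -0.0861]), array([334, 199,  30,  29, 691], dtype=int32)) mat (array([ 0.5453, -0.0873]), array([ 322,  189,   53,   53, 1367], dtype=int32))
{'xy': [280.0, 235.5], 'confidence': 0.65} [0.49140049 0.07358216 0.11      ]
7.3833 [0.54660468 0.15114961 0.20111537] [ 6.97811526e-05  6.65221788e-01  7.46645671e-01 -4.57640175e-04] 5.994417241038823e-06 [-0.48981539 -0.14154064  0.16532991]
```

View pics/s5.png

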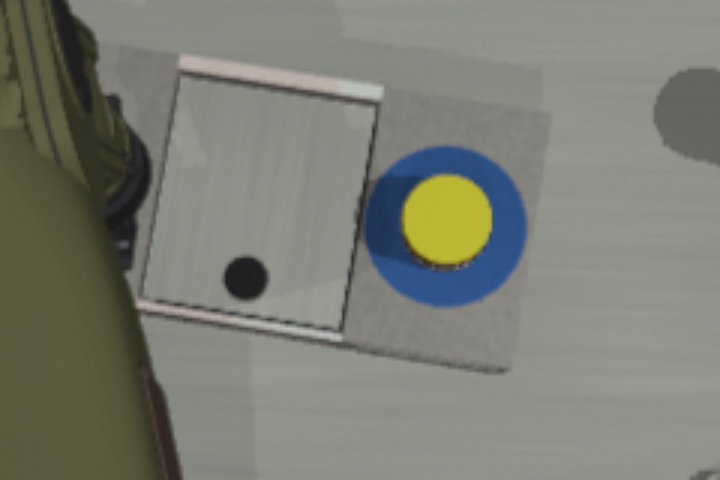

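The tin stands on the mat, centred to about 3 mm. The spot is clear at top px (282,233), so (0.497, 0.069). I move above it and press.

>>> {"api": "step_arm", "payload": {
  "steps": [
    [-0.03,-0.024,0,0,0,0],
    [-0.06,-0.047,0,0,0,0],
    [-0.076,-0.059,0,0,0,0],
    [-0.076,-0.059,0,0,0,0],
    [-0.076,-0.059,0,0,0,0]
  ]
}}

```text
t: 7.8
position: [0.4966, 0.0671, 0.2015]
ee_rot: [0.0, 0.667, 0.745, 0.0]
contact_force: [0.3, 1.7, -0.6]
finger_gap: 0.0002
gripper_force: 0.0
```

>>> {"api": "step_arm", "payload": {
  "steps": [
    [0,0,0.035,0,0,0],
    [0,0,0.065,0,0,0],
    [0,0,0.083,0,0,0],
    [0,0,0.083,0,0,0],
    [0,0,0.083,0,0,0]
  ]
}}

```text
t: 8.22
position: [0.4969, 0.0691, 0.1177]
ee_rot: [-0.001, 0.665, 0.746, -0.001]
contact_force: [0.1, -0.2, -0.0]
finger_gap: -0.0
gripper_force: 0.0
```

>>> {"api": "step_arm", "payload": {
  "steps": [
    [0,0,0.005,0,0,0],
    [0,0,0.009,0,0,0],
    [0,0,0.012,0,0,0],
    [0,0,0.014,0,0,0],
    [0,0,0.014,0,0,0]
  ]
}}

```text
t: 8.63
position: [0.4989, 0.0695, 0.1054]
ee_rot: [0.001, 0.665, 0.747, 0.001]
contact_force: [1.8, -0.5, 3.7]
finger_gap: -0.0
gripper_force: 1.6
```

>>> {"api": "step_arm", "payload": {
  "steps": [
    [0,0,0.002,0,0,0],
    [0,0,0.003,0,0,0],
    [0,0,0.003,0,0,0]
  ]
}}

```text
t: 8.88
position: [0.4989, 0.0695, 0.1023]
ee_rot: [0.001, 0.665, 0.747, 0.001]
contact_force: [2.2, 0.6, 3.9]
finger_gap: -0.0
gripper_force: 1.8
```

>>> {"api": "step_arm", "payload": {
  "steps": [
    [0,0,-0.02,0,0,0],
    [0,0,-0.04,0,0,0],
    [0,0,-0.07,0,0,0],
    [0,0,-0.1,0,0,0],
    [0,0,-0.13,0,0,0]
  ]
}}

```text
t: 9.3
position: [0.4957, 0.069, 0.232]
ee_rot: [-0.001, 0.665, 0.747, -0.001]
contact_force: [1.5, -0.2, -0.4]
finger_gap: -0.0
gripper_force: 0.0
```

>>> {"api": "step_arm", "payload": {
  "steps": [
    [0,-0.03,0,0,0,0],
    [0,-0.06,0,0,0,0],
    [0,-0.1,0,0,0,0],
    [0,-0.14,0,0,0,0],
    [0,-0.14,0,0,0,0]
  ]
}}

```text
t: 9.72
position: [0.3475, 0.0516, 0.2295]
ee_rot: [-0.004, 0.665, 0.747, -0.004]
contact_force: [-1.4, 0.4, -1.2]
finger_gap: -0.0001
gripper_force: 0.0
```

Run:
```python
from ref import *
for c in("top","scene"):
    im=robot.grab_frame(c)
    print(c,"cap",blob(c,(24,150,90),(34,255,255),.168,im))
    for k in robot.landmark_of(c,"cup_center")[:1]:print(k,onz(c,k["xy"],.134))
cv2.imwrite("pics/s6.png",cv2.resize(im[180:340,220:460,::-1],(720,480)))
s=robot.sense();print(s["t"],s["position"],s["contact_force"])
```

```text
top cap (array([ 0.5424, -0.0861]), array([334, 199,  30,  29, 690], dtype=int32))
{'xy': [227.0, 193.3], 'confidence': 0.82} [0.58579236 0.20022223 0.134     ]
scene cap (array([ 0.5462, -0.0849]), array([266, 219,  29,  22, 502], dtype=int32))
{'xy': [383.0, 303.8], 'confidence': 0.85} [0.58248961 0.20527666 0.134     ]
9.9167 [0.35867939 0.05317924 0.23148939] [ 0.358224   -0.81638225  0.33526032]
```

View pics/s6.png

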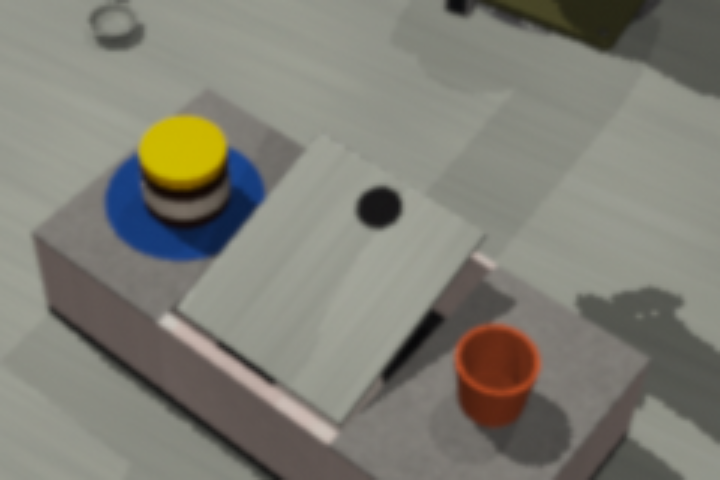

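The lid is ajar, the tin stands on the mat, the cup is unmoved and the hand is clear. I let it settle, then hand in.

>>> {"api": "step_arm", "payload": {
  "steps": [
    [0,0,0,0,0,0],
    [0,0,0,0,0,0],
    [0,0,0,0,0,0],
    [0,0,0,0,0,0],
    [0,0,0,0,0,0]
  ]
}}

```text
t: 10.33
position: [0.3584, 0.0531, 0.2312]
ee_rot: [-0.0, 0.665, 0.747, -0.0]
contact_force: [0.5, -0.3, -0.8]
finger_gap: 0.0
gripper_force: 0.0
```

```bash
python3 -c "
from station import robot
print(robot.finish_job())"
```

```text
the job is handed in; nothing more can be done
None
```

I handed the job in at about 10 s: the tin was slid onto the blue mat (about 3 mm off centre), the lid sprang ajar after the press, the cup did not move and the hand is clear; the hand-in gave no verdict.

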